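# Lock the gear cover of the yarn winder

### The job

Shut the blue gear cover of the yarn winder on the demonstration table and lock it with its quarter-turn stud: turn the stud clockwise under light pressure to find the slot, push it in, turn it ninety degrees clockwise to the stop and let it spring back into its notch. Push and turn gently so as not to bend the catch or crack the cover, and leave the other things where they are.

Things in the scene. Friction and masses are not known exactly. Their poses are not given: they have to be found in the camera images.
- machine: fixed white tabletop yarn winder, housing 240 (x) x 260 (y) x 91 mm tall. Origin: centre of its underside, z up; its front faces its -x. In its top, right of the middle, is a gear well with a hinged blue cover, whose free edge is at the front. A winding head and a dial stand on the rear deck (up to 190 mm above the table)
- lid (a joint): angle of the blue cover, rad: 0 shut (level, on the well's rim), positive open, starts at 0.4 to 0.75. It stays where it is left; 1 to 5 N on the press point shuts it
- lid_hinge (a point): middle of the cover's rear edge, on the hinge line, level with the cover's upper face when shut (91 mm above the table). Axes turn with the cover: -x runs along the cover from hinge to free front edge, y along the hinge, z out of the upper face. The cover is 150 (x) x 160 (y) x 6 mm
- lid_press (a point): point on the cover's upper face, 100 mm from the hinge line and 55 mm to the left (+y) of the stud's axis, clear of the knob: a good place to press the cover shut with closed fingertips. Axes as lid_hinge
- stud_grip (a point): middle of the stud's orange finger bar, on the stud's axis, 120 mm from the hinge at mid width of the cover. Bar: 40 mm long (point x), 12 thick (y: grip across it), 24 tall (12 below to 12 above). It stands on a black flange 42 mm across, upper face 12 mm below this point, on which fingertips may push. Cover shut and stud out: 126 mm above the table
- stud_key (a point): middle of the steel cross-key (36 x 5 x 5 mm, parallel to the finger bar) on the stud's shaft under the cover, 45.5 mm below stud_grip. It passes a slot in the catch plate (in the well, covered once shut) only when within about 0.05 rad of it. The catch bends if the key is pressed or turned with more than 25 N. Axes as stud_grip
- stud (a joint): turn of the stud, rad: 0 with the finger bar along the cover's x, growing clockwise seen from above; range -0.6 to 2.2, stays where left. Starts at -0.5 to -0.4. The entry slot (covered, differs each time) is between -0.25 and 0.25, so always clockwise of the start. Locked is 1.57 clockwise of the slot, at a hard stop
- stem (a joint): how far the stud is pushed in, m: 0 out; the spring gives 2.7 N plus 0.45 N per mm. Off the slot the key stops on the catch plate at 0.002; in the slot it goes on, is through beyond 0.013 (only there can it turn on) and bottoms at 0.0155. Let go at the quarter turn it rises to 0.010, key in the locking notch (locked); elsewhere to 0.013 or 0 (not locked)
- bobbin: small empty wooden bobbin, 38 mm across, 44 tall, standing on the machine's deck to the left of the cover; origin under its centre
- tin: red pin tin, 44 mm across, 30 tall, on the machine's deck to the left of the cover; origin under its centre
- screwdriver: screwdriver lying on the table between the robot and the machine; origin at its underside's middle
- marker: red marker pen, 120 mm long, lying on the table; origin at its underside's middle
- mug: white mug, 80 mm across, 90 tall, on the table to the right; origin under its centre
- tape_case: round yellow tape-measure case, 56 mm across, 18 tall, on the table to the left; origin under its centre
- tray: clear divided craft tray, 170 x 240 x 60 mm, on the table to the right; origin under its centre
- book: pattern book with a green cover, 150 x 210 x 12 mm, on the table to the left; origin under its centre

How it is judged (in metres and radians):
On the way, in this order (a step that is already met when the one before it is completed fails the run):
1. the cover is shut (under 0.03 rad) (value of joint lid below 0.03 rad), for 0.2 s.
2. with the cover shut, the stud is pushed in through the slot (over 12 mm) (value of joint stem above 0.012 m and value of joint lid below 0.03 rad), for 0.1 s.
At the end, for the whole second after the job is handed in: The cover is shut (under 0.03 rad), the stud is turned past 1.2 rad, at rest and released, and its key sits in the locking notch, which shows as the stud standing 8.5 to 11.5 mm in (value of joint lid below 0.03 rad and value of joint stem between 0.0085 and 0.0115 m and value of joint stud above 1.2 rad and velocity of joint stud between -0.05 and 0.05 rad/s); the robot touches nothing.
It fails at once if more than 25 N on the stud's key (pushed down on the catch plate, bottomed hard, or turned hard against the stop) (contact force between stud_c0 and anything else above 25 N).
It fails at once if the fingers press on the cover with more than 40 N (contact force between lid_c0 and the fingers above 40 N).
It fails at once if another thing (bobbin, tin, screwdriver, marker, mug, tape case, tray, book) is moved by more than 30 mm (distance of any of bobbin, tin, screwdriver, marker, mug, tape_case, tray, book from where it was at the start of the episode above 0.03 m).
It also fails if it takes over 72 s, if anything falls off the work surface, if the arm or the gripper's body presses on something with over 40 N, if the wrist force passes 120 N, or if a joint passes its speed limit or range.

### The arm

A 7-joint arm with a two-finger parallel gripper is mounted at the origin on the work surface. World frame = base frame: x ahead of the robot, y to its left, z up, the work surface at z = 0. Lengths are in mm, angles in rad, forces in N, time in s.
With the tool pointing down it reaches from about 400 to 850 mm from the base axis. Payload 10.4 kg.
Tool frame: the origin (TCP) lies at the very end of the fingers, on their centre line; the grasp point (between the pads) lies 19 mm behind it; z points along the fingers, y is the direction in which the jaws open and shut (so a half turn about z gives the same grasp; the last joint's range is limited). The gripper opens to 85 mm and grips with 20 to 120 N. Pads are 22 mm wide; open, the fingers measure 114 mm over their backs; the gripper's body (76 mm by 85 mm) begins 54 mm behind the grasp point. The pads swing forward as they close: fully open they stand 13 mm farther back than shut.
Start: joints at [1.221, 0.332, -0.065, 1.46, 0.022, 1.35, -0.088], TCP at [200.656, -591.936, 231.338] pointing down, gripper open.
Joint ranges: [-2.6, 2.6], [-0.5, 2.12], [-1.47, 1.34], [0.16, 2.42], [-1.27, 4.41], [0.06, 2.06], [-2.6, 2.6]. Speed limits (rad/s): [2.22, 2.22, 2.79, 2.79, 3.14, 3.14, 3.14].

### API

Orientations are given as a 3x3 rotation matrix whose columns are the frame's x, y, z axes.
In Python, from rig import telemetry, viewer, hand_in gives the robot as it stands.
- The arm moves only by the tool step_arm, never from a script. Its argument "motion" is a list of rows, each an object with "linear": the shift along the tool's x, y, z normalised to -1 to 1, where 1 is 40 mm, a list of three; "twist": the turn, a rotation vector about the tool's x, y, z normalised to -1 to 1, where 1 is 5 degrees, a list of three; "hand": the gripper command: -1 is shut, 1 is fully open, values between are in proportion. A call has 1 to 5 rows; each row shifts and turns the commanded pose from where the row before left it, along the tool's axes as they then stand; what a row does not reach is not made up. A row lasts 1/10 s, in which the tool goes at most 50 mm and 8.59 degrees, less where a joint would pass 70% of its speed; a pose out of reach is approached as far as the arm can. A call with a number of a shift or a turn outside -1 to 1 is refused whole. A call with a gripper value outside its range is refused whole. The fingers move at their own pace and stop on an object; "force" is the grip in N (left out, the last holds). Time passes only in rows, so rows that do not move let the fingers close. It gives the time, the measured TCP pose, the force and the opening at its end, in the units of the state.
- telemetry.state(): the state, without advancing time (a new reading comes with each control period).
- viewer.grab_frame(name): name is "scene" or "top" or "wrist"; returns the picture (480x640x3 uint8, red, green, blue); there is no depth.
- viewer.camera_model(name): a dict with "fx", "fy", "cx", "cy" (pixels), "rvec" (rotation vector, rad) and "tvec" (3), from world to camera coordinates, as OpenCV has them; the wrist camera has in their place "tool_from_camera" (4x4, takes a point from camera to tool coordinates, whose origin is the TCP and whose axes are the flange's). Camera axes: x right, y down, z forward; pixel columns grow to the right and rows downward; lengths in mm; the calibration is good to about 2 mm. A picture is of the moment at which its call begins: read the wrist's pose just before it. camera_model takes no time and is no camera call.
- hand_in(): hands the job in, once; it reports no verdict.
Trained networks look in the newest picture that a camera, given by its name, has taken for a name from the list of things; names that differ only in an ending like _2 or _b are one class to them, and where a whole thing is asked for, a point or a joint stands for the part that bears it (a point fixed in the world has none). Each returns a list of dicts, best first, with "p" (0 to 1); they miss things now and then, are a little off and sometimes report something else, mostly with a low value. They report only what shows in the picture. A call takes as long as a camera call.
- viewer.spot_in(thing, camera): "extent" ([centre column, centre row, width, height] in pixels, round what is visible of it).
- viewer.landmark_of(thing, camera): "centre" ([column, row] in pixels: a listed point, or the origin of a listed thing).
The state is a dict: "t": time; "joint_positions": joint angles; "qd": joint speeds; "joint_efforts": joint torques, N m; "tcp_pos": TCP position; "tool_rot": TCP orientation; "wrist_force": force on the tool from outside, world axes, zero at the start; "torque": the same for the moment, N m; "grip_width": finger opening in mm.
Only numpy, scipy, OpenCV 4.12 (cv2) and the standard library are available. Lean on these libraries where they do the work, as an engineer would, in place of code of your own. Each camera call takes 0.05 s, during which the arm holds its last target. There are 200 camera calls.

## Working session

There is one attempt and no reset: what is moved stays moved. The work goes in short steps, Python scripts to look and compute and a tool call to move; the robot and the scene stay as the last step left them, time stands still between calls to the robot, and variables do not carry over. Pictures are saved under pics/ and viewed, about 8 in all and at most 12, crops included, and the job is handed in when it is done.

Besides the shell and the picture viewer there is one more tool, called after ">>>" as name(argument=value, ...) on one line, values as JSON. step_arm: Moves the arm, as the interface text tells. Its arguments: {"type":"object","properties":{"motion":{"type":"array"},"force":{"type":"number"}},"required":["motion"]}

```bash
ls; mkdir -p pics; cat > h.py <<'E'
import numpy as np,cv2
from rig import telemetry,viewer,hand_in
from scipy.spatial.transform import Rotation as R
def cam(n):
    m=viewer.camera_model(n);K=np.array([[m['fx'],0,m['cx']],[0,m['fy'],m['cy']],[0,0,1]])
    if 'rvec' in m: Rm=R.from_rotvec(np.ravel(m['rvec'])).as_matrix();t=np.ravel(m['tvec'])
    else:
        s=telemetry.state();T=np.eye(4);T[:3,:3]=s['tool_rot'];T[:3,3]=s['tcp_pos']
        C=np.linalg.inv(T@np.array(m['tool_from_camera']));Rm=C[:3,:3];t=C[:3,3]
    return K,Rm,t
def proj(n,p,c=None):
    K,Rm,t=c or cam(n);q=K@(Rm@np.asarray(p,float)+t);return q[:2]/q[2]
def onz(n,px,z,c=None):
    K,Rm,t=c or cam(n);d=Rm.T@np.linalg.solve(K,[*px,1]);o=-Rm.T@t;return o+d*(z-o[2])/d[2]
def snap(n,f=None):
    im=viewer.grab_frame(n)
    if f: cv2.imwrite('pics/'+f,im[:,:,::-1])
    return im
E
python3 - <<'E'
from h import *
s=telemetry.state();print(s['tcp_pos'],np.round(s['tool_rot'],3).tolist(),s['t'])
snap('scene','s1.png');snap('top','t1.png')
for c in('scene','top'):
    for n in ('lid_hinge','lid_press','stud_grip','machine','bobbin','tin','mug'):
        print(c,n,[(np.round(d['centre'],1).tolist(),round(d['p'],2)) for d in viewer.landmark_of(n,c)[:2]])
    k,r,t=cam(c);print(k.tolist(),(-r.T@t).round())
E
```

```text
pics
[ 200.53913053 -591.55422505  230.48992964] [[0.947, 0.321, -0.001], [0.321, -0.947, 0.001], [-0.0, -0.001, -1.0]] 0.0
scene lid_hinge [([357.9, 245.6], 0.59), ([395.7, 228.8], 0.46)]
scene lid_press [([364.9, 209.5], 0.71)]
scene stud_grip [([350.1, 202.3], 0.73)]
scene machine [([363.6, 260.1], 0.84), ([384.6, 211.6], 0.46)]
scene bobbin [([386.4, 211.7], 0.6)]
scene tin [([393.1, 232.2], 0.77)]
scene mug [([350.9, 205.0], 0.65), ([169.6, 294.7], 0.56)]
[[610.1101352761865, 0.0, 317.3197835064103], [0.0, 610.1101352761865, 233.82987303755394], [0.0, 0.0, 1.0]] [1501. -615. 1364.]
top lid_hinge [([288.2, 203.0], 0.59)]
top lid_press [([257.0, 229.7], 0.94), ([404.4, 305.3], 0.42)]
top stud_grip [([224.5, 307.6], 0.72), ([274.7, 235.3], 0.57)]
top machine [([277.1, 222.4], 0.75), ([162.4, 208.3], 0.68)]
top bobbin [([229.3, 235.8], 0.56)]
top tin [([242.6, 205.9], 0.48)]
top mug [([470.7, 285.4], 0.89)]
[[442.7510392219101, 0.0, 322.70813745726076], [0.0, 442.7510392219101, 233.00157491263465], [0.0, 0.0, 1.0]] [ 378.   -9. 1203.]
```

```bash
python3 - <<'E'
from h import *
a=cv2.imread('pics/s1.png')[130:330,270:490];b=cv2.imread('pics/t1.png')
cv2.imwrite('pics/s1c.png',cv2.resize(a,None,fx=3,fy=3,interpolation=2)[:600])
E
```

```text
(no output)
```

View pics/t1.png

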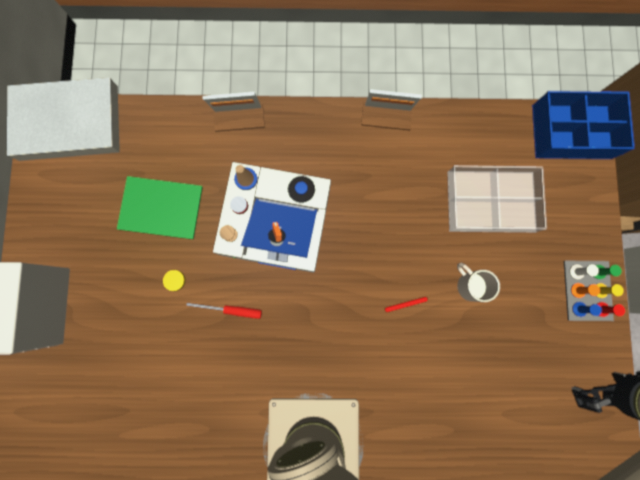

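View pics/s1c.png

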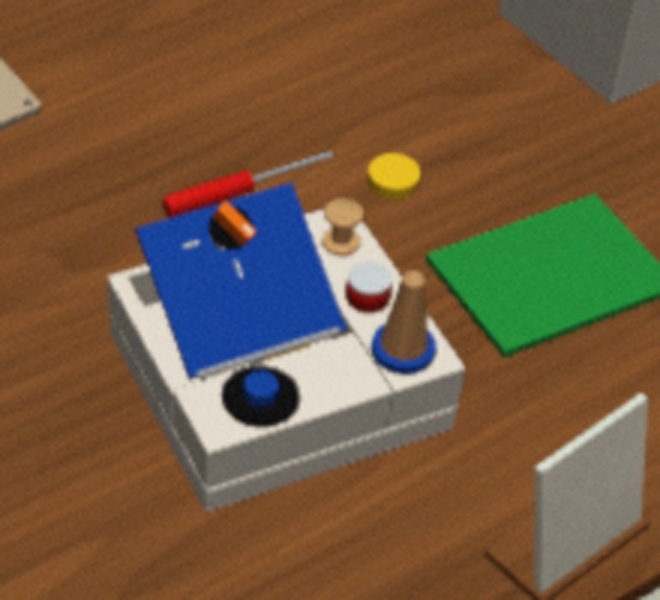

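The top view shows the machine at about (270,215): cover open, stud at about (277,235), bobbin (229,233), tin (239,205), screwdriver in front at (225,310). I'll fit the cover pose to the corners in both views.

```bash
cat > fit.py <<'E'
from h import *
from scipy.optimize import least_squares
C={c:cam(c) for c in('scene','top')}
def blue(im):
    h=cv2.cvtColor(im,cv2.COLOR_RGB2HSV);return cv2.inRange(h,(105,150,50),(128,255,255))
S={'scene':np.array([[316,206.7],[367.3,191.3],[385,238.3],[334,254]]),'top':None}
b=blue(cv2.imread('pics/t1.png')[:,:,::-1]);n,l,st,ce=cv2.connectedComponentsWithStats(b)
def quad(m):
    c=max(cv2.findContours(m,0,1)[0],key=cv2.contourArea);h=cv2.convexHull(c)
    return cv2.approxPolyDP(h,6,True)[:,0],cv2.minAreaRect(c)
b[:190]=0;b[270:]=0;b[:,:230]=0;b[:,335:]=0
print(quad(b))
b2=blue(cv2.imread('pics/s1.png')[:,:,::-1]);b2[260:]=0;b2[:180]=0;b2[:,:300]=0;b2[:,388:]=0
print(quad(b2))
E
python3 fit.py
python3 -c "
import cv2
a=cv2.imread('pics/t1.png')[150:285,200:345];cv2.imwrite('pics/t1c.png',cv2.resize(a,None,fx=4.4,fy=4.4,interpolation=2))"
```

```text
(array([[315, 211],
       [306, 255],
       [243, 244],
       [257, 200]], dtype=int32), ((278.7601318359375, 227.7648468017578), (65.3353500366211, 46.44789505004883), 10.738897323608398))
(array([[367, 192],
       [384, 239],
       [333, 254],
       [316, 206]], dtype=int32), ((349.98486328125, 222.45211791992188), (52.045536041259766, 56.110809326171875), 72.47443389892578))
```

View pics/t1c.png

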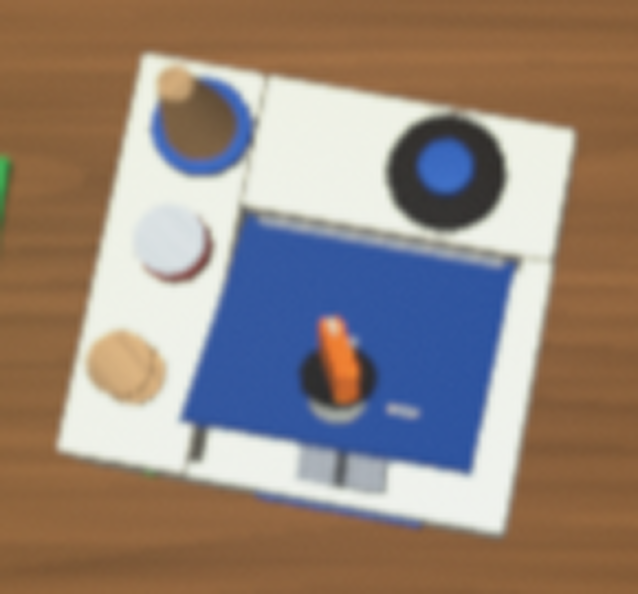

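```bash
cat > fit2.py <<'E'
from h import *
from scipy.optimize import least_squares
C={c:cam(c) for c in('scene','top')}
T=lambda u:np.array(u)/4.4+[200,150]; S=lambda u:np.array(u)/3+[270,130]
def P(v,what):
    x,y,yaw,a,hx,hy=v; c,s=np.cos(yaw),np.sin(yaw);W=np.array([[c,-s,0],[s,c,0],[0,0,1]])
    if what[0]=='m': return W@[what[1],what[2],91]+[x,y,0]
    L=R.from_euler('y',a).as_matrix()   # -x tips up
    return W@(L@np.array(what[1:])+[hx,hy,91])+[x,y,0]
H=120;Q=130
obs=[('top',T(u),w) for u,w in [((147,53),('m',H,Q)),((575,128),('m',H,-Q)),((503,535),('m',-H,-Q)),((57,450),('m',-H,Q)),
 ((245,212),('l',0,80,0)),((520,260),('l',0,-80,0)),((472,472),('l',-150,-80,0)),((182,420),('l',-150,80,0)),((338,373),('l',-120,0,23))]]
obs+=[('scene',S(u),w) for u,w in [((110,278),('m',-H,-Q)),((210,450),('m',H,-Q)),((462,365),('m',H,Q)),
 ((192,374),('l',0,-80,0)),((345,327),('l',0,80,0)),((138,230),('l',-150,-80,0)),((292,184),('l',-150,80,0)),((232,226),('l',-120,0,23))]]
f=lambda v:np.concatenate([proj(c,P(v,w),C[c])-u for c,u,w in obs])
r=least_squares(f,[500,150,-.15,.5,30,-30],loss='soft_l1',x_scale=[10,10,.1,.1,10,10]);v=r.x
print(v.round(3));print(f(v).reshape(-1,2).round(1).tolist())
print('hinge',P(v,('l',0,0,0)),'press',P(v,('l',-100,55,0)),'stud open',P(v,('l',-120,0,35)))
v0=v.copy();v0[3]=0
print('shut: press',P(v0,('l',-100,55,0)),'stud',P(v0,('l',-120,0,35)))
print('bobbin',onz('top',T((125,365)),135,C['top']),'tin',onz('top',T((170,240)),121,C['top']))
np.save('v.npy',v)
E
python3 fit2.py
```

```text
[ 5.80686e+02  1.08126e+02 -1.70000e-01  5.06000e-01  3.63790e+01
 -2.88660e+01]
[[-1.3, -0.3], [0.2, 0.1], [0.0, -0.8], [-0.3, 0.3], [-0.0, -0.0], [-1.1, -0.0], [-0.1, -0.3], [-0.9, -0.4], [-0.3, 0.4], [-1.6, -2.1], [-1.4, 0.7], [0.9, 0.3], [-0.7, 1.5], [0.6, 0.4], [-1.1, -0.3], [-0.6, -0.3], [-0.7, 0.4]]
hinge [611.67421192  73.53746768  91.        ] press [534.73043563 142.50628986 139.45572059] stud open [524.9239813   88.38494087 179.76344984]
shut: press [522.38589245 144.61908279  91.        ] stud [493.39409727  93.78134275 126.        ]
bobbin [528.35792707 209.7532522  135.        ] tin [601.90756268 189.87738359 121.        ]
```

>>> step_arm(motion=[{"linear": [0.78,-0.49,0],"twist": [0,0,0],"hand": -1},{"linear": [0.78,-0.49,0],"twist": [0,0,0],"hand": -1},{"linear": [0.78,-0.49,0],"twist": [0,0,0],"hand": -1},{"linear": [0.78,-0.49,0],"twist": [0,0,0],"hand": -1},{"linear": [0.78,-0.49,0],"twist": [0,0,0],"hand": -1}], force=20)

```text
t: 1.3
tcp_pos: [317.7, -447.8, 231.5]
tool_rot: [[0.947, 0.321, 0.0], [0.321, -0.947, -0.0], [0.0, 0.0, -1.0]]
wrist_force: [-0.2, -1.0, -0.2]
grip_width: 12.1
```

>>> step_arm(motion=[{"linear": [0.78,-0.49,0],"twist": [0,0,0],"hand": -1},{"linear": [0.78,-0.49,0],"twist": [0,0,0],"hand": -1},{"linear": [0.78,-0.49,0],"twist": [0,0,0],"hand": -1},{"linear": [0.78,-0.49,0],"twist": [0,0,0],"hand": -1},{"linear": [0.78,-0.49,0],"twist": [0,0,0],"hand": -1}])

```text
t: 1.8
tcp_pos: [434.0, -304.9, 231.6]
tool_rot: [[0.947, 0.321, 0.0], [0.321, -0.947, -0.0], [0.0, 0.001, -1.0]]
wrist_force: [1.6, -0.9, 0.1]
grip_width: 0.1
```

>>> step_arm(motion=[{"linear": [0.78,-0.49,0],"twist": [0,0,0],"hand": -1},{"linear": [0.78,-0.49,0],"twist": [0,0,0],"hand": -1},{"linear": [0.35,-0.75,0],"twist": [0,0,0],"hand": -1},{"linear": [0.35,-0.75,0],"twist": [0,0,0],"hand": -1},{"linear": [0.35,-0.75,0],"twist": [0,0,0],"hand": -1}])

```text
t: 2.3
tcp_pos: [490.7, -148.9, 231.4]
tool_rot: [[0.947, 0.321, 0.0], [0.321, -0.947, -0.0], [0.0, 0.0, -1.0]]
wrist_force: [0.4, 0.3, 0.0]
grip_width: 0.1
```

>>> step_arm(motion=[{"linear": [0.35,-0.75,0],"twist": [0,0,0],"hand": -1},{"linear": [0.35,-0.75,0],"twist": [0,0,0],"hand": -1},{"linear": [0.35,-0.75,0],"twist": [0,0,0],"hand": -1},{"linear": [0.35,-0.75,0],"twist": [0,0,0],"hand": -1},{"linear": [0.35,-0.75,0],"twist": [0,0,0],"hand": -1}])

```text
t: 2.8
tcp_pos: [508.8, 15.5, 231.5]
tool_rot: [[0.947, 0.321, 0.001], [0.321, -0.947, -0.0], [0.0, 0.001, -1.0]]
wrist_force: [0.6, 0.4, -0.8]
grip_width: -0.1
```

>>> step_arm(motion=[{"linear": [0.35,-0.736,0],"twist": [0,0,0],"hand": -1},{"linear": [0.35,-0.736,0],"twist": [0,0,0],"hand": -1},{"linear": [0.35,-0.736,0],"twist": [0,0,0],"hand": -1},{"linear": [0.35,-0.736,0],"twist": [0,0,0],"hand": -1},{"linear": [0,0,0.6],"twist": [0,0,0],"hand": -1}])

```text
t: 3.3
tcp_pos: [524.9, 149.7, 209.9]
tool_rot: [[0.945, 0.327, 0.005], [0.327, -0.945, 0.003], [0.006, -0.002, -1.0]]
wrist_force: [1.3, 0.8, -0.7]
grip_width: 0.1
```

>>> step_arm(motion=[{"linear": [0,0,0.6],"twist": [0,0,0],"hand": -1},{"linear": [0,0,0.5],"twist": [0,0,0],"hand": -1},{"linear": [0,0,0.2],"twist": [0,0,0],"hand": -1},{"linear": [0,0,0.2],"twist": [0,0,0],"hand": -1},{"linear": [0,0,0.2],"twist": [0,0,0],"hand": -1}])

```text
t: 3.8
tcp_pos: [524.7, 144.0, 139.9]
tool_rot: [[0.947, 0.321, 0.002], [0.321, -0.947, 0.0], [0.002, 0.0, -1.0]]
wrist_force: [0.6, -0.8, 1.9]
grip_width: 0.2
```

>>> step_arm(motion=[{"linear": [0,0,0.2],"twist": [0,0,0],"hand": -1},{"linear": [0,0,0.2],"twist": [0,0,0],"hand": -1},{"linear": [0,0,0.2],"twist": [0,0,0],"hand": -1},{"linear": [0,0,0.2],"twist": [0,0,0],"hand": -1},{"linear": [0,0,0.15],"twist": [0,0,0],"hand": -1}])

```text
t: 4.3
tcp_pos: [523.7, 143.7, 100.4]
tool_rot: [[0.947, 0.321, -0.001], [0.321, -0.947, -0.0], [-0.001, -0.0, -1.0]]
wrist_force: [-1.1, 0.3, 1.6]
grip_width: -0.1
```

>>> step_arm(motion=[{"linear": [0,0,0.1],"twist": [0,0,0],"hand": -1},{"linear": [0,0,0.05],"twist": [0,0,0],"hand": -1},{"linear": [0,0,0.05],"twist": [0,0,0],"hand": -1},{"linear": [0,0,0],"twist": [0,0,0],"hand": -1}])

```text
t: 4.7
tcp_pos: [524.1, 143.7, 93.2]
tool_rot: [[0.947, 0.321, 0.0], [0.321, -0.947, -0.0], [0.0, 0.0, -1.0]]
wrist_force: [-0.2, 0.1, 0.1]
grip_width: 0.0
```

>>> step_arm(motion=[{"linear": [0,0,0.04],"twist": [0,0,0],"hand": -1},{"linear": [0,0,0.03],"twist": [0,0,0],"hand": -1},{"linear": [0,0,0],"twist": [0,0,0],"hand": -1}])

```text
t: 5.0
tcp_pos: [524.3, 143.7, 91.1]
tool_rot: [[0.947, 0.321, 0.001], [0.321, -0.947, -0.0], [0.001, 0.001, -1.0]]
wrist_force: [-2.7, -1.0, 6.4]
grip_width: -0.1
```

>>> step_arm(motion=[{"linear": [0,0,0.01],"twist": [0,0,0],"hand": -1},{"linear": [0,0,0],"twist": [0,0,0],"hand": -1},{"linear": [0,0,0],"twist": [0,0,0],"hand": -1},{"linear": [0,0,-0.5],"twist": [0,0,0],"hand": -1},{"linear": [0,0,-1],"twist": [0,0,0],"hand": -1}])

```text
t: 5.5
tcp_pos: [522.4, 142.9, 148.3]
tool_rot: [[0.947, 0.321, -0.005], [0.321, -0.947, -0.001], [-0.005, -0.001, -1.0]]
wrist_force: [1.1, -0.7, 0.4]
grip_width: -0.3
```

>>> step_arm(motion=[{"linear": [0,0,-1],"twist": [0,0,0],"hand": -1},{"linear": [0,0,-0.8],"twist": [0,0,0],"hand": -1},{"linear": [-0.57,0.47,0],"twist": [0,0,0],"hand": 1},{"linear": [-0.57,0.47,0],"twist": [0,0,0],"hand": 1},{"linear": [0,0,0],"twist": [0,0,-1],"hand": 1}])

```text
t: 6.0
tcp_pos: [492.1, 90.0, 222.2]
tool_rot: [[0.917, 0.399, 0.0], [0.399, -0.917, -0.002], [-0.001, 0.002, -1.0]]
wrist_force: [0.1, -0.3, -0.2]
grip_width: 43.2
```

>>> step_arm(motion=[{"linear": [0,0,0],"twist": [0,0,-1],"hand": 1},{"linear": [0,0,0],"twist": [0,0,-1],"hand": 1},{"linear": [0,0,0],"twist": [0,0,-1],"hand": 1},{"linear": [0,0,0],"twist": [0,0,-1],"hand": 1},{"linear": [0,0,0],"twist": [0,0,-1],"hand": 1}])

```text
t: 6.5
tcp_pos: [493.0, 93.4, 222.1]
tool_rot: [[0.657, 0.754, 0.0], [0.754, -0.657, -0.0], [0.0, 0.0, -1.0]]
wrist_force: [-0.3, -0.6, -0.0]
grip_width: 85.5
```

```bash
python3 - <<'E'
from h import *
s=telemetry.state();print(s['t'],s['tcp_pos'],np.round(s['joint_positions'],2),np.round(s['wrist_force'],1))
print(viewer.camera_model('wrist'))
for c in ('top','scene'):
    snap(c,c+'2.png');print(viewer.landmark_of('stud_grip',c)[:2])
v=np.load('v.npy')
print([proj(c,[493.4,93.8,126]) for c in('top','scene')])
E
```

```text
6.5 [492.95866188  93.41791606 222.07869599] [ 0.38  0.12 -0.7   1.76  0.08  1.29 -1.06] [-0.3 -0.6 -0. ]
{'fx': 415.24357275785223, 'fy': 415.24357275785223, 'cx': 319.0334263553379, 'cy': 245.61232736634736, 'tool_from_camera': array([[-2.23993305e-04, -9.60098894e-01, -2.79660621e-01,
         7.13827975e+01],
       [ 9.99999530e-01,  4.88488090e-05, -9.68648667e-04,
         8.58600951e-01],
       [ 9.43659602e-04, -2.79660706e-01,  9.60098432e-01,
        -1.42222578e+02],
       [ 0.00000000e+00,  0.00000000e+00,  0.00000000e+00,
         1.00000000e+00]])}
[]
[{'centre': [346.1, 209.1], 'p': 0.55}]
[array([276.1582841 , 248.03205779]), array([342.42379165, 210.5753586 ])]
```

```bash
python3 - <<'E'
from h import *
im=snap('wrist','w1.png');print(viewer.landmark_of('stud_grip','wrist')[:2],viewer.spot_in('stud_grip','wrist')[:2])
c=cam('wrist');print(proj('wrist',[493.4,93.8,126],c))
h=cv2.cvtColor(im,cv2.COLOR_RGB2HSV)
m=cv2.inRange(h,(3,160,80),(18,255,255));q=max(cv2.findContours(m,0,1)[0],key=cv2.contourArea)
print(cv2.contourArea(q),cv2.minAreaRect(q),cv2.boxPoints(cv2.minAreaRect(q)).tolist())
E
```

```text
[{'centre': [320.8, 247.3], 'p': 0.58}] [{'extent': [320.9, 245.9, 63.3, 79.4], 'p': 0.69}]
[318.23410931 247.83589273]
1304.0 ((319.2156982421875, 249.9167938232422), (23.621200561523438, 67.96238708496094), 36.63410949707031) [[289.4614562988281, 270.13800048828125], [330.0148010253906, 215.60073852539062], [348.9699401855469, 229.69558715820312], [308.4165954589844, 284.23284912109375]]
```

View pics/w1.png

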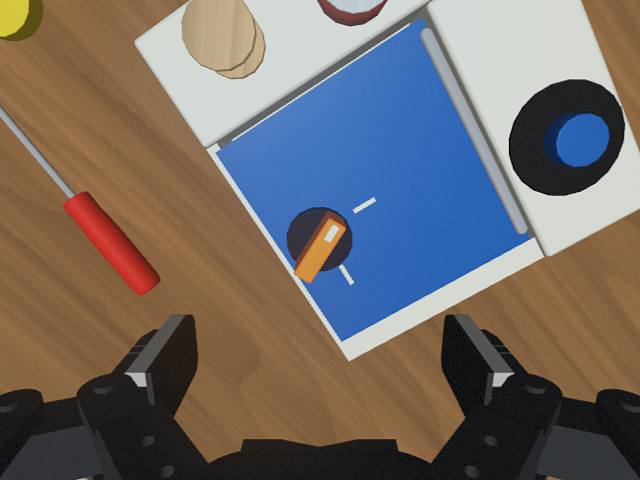

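The cover is shut and the stud shows at (320,247), where the fit predicted it. I'll compute the bar's direction.

```bash
python3 - <<'E'
from h import *
c=cam('wrist');im=cv2.imread('pics/w1.png')
a,b=[onz('wrist',p,138,c) for p in((340.5,222),(303.5,280))]
d=a-b;print((a+b)/2,np.hypot(*d[:2]),np.arctan2(d[1],d[0]))
print(onz('wrist',(320.8,247.3),126,c), onz('wrist',(320,239),114,c))
h,w=[onz('wrist',p,91,c) for p in((216,153),(342,341))];e=h-w;print('front edge',np.hypot(*e[:2]),np.arctan2(e[1],e[0])-np.pi/2)
cv2.imwrite('pics/w1c.png',cv2.resize(im[190:300,270:370],None,fx=5,fy=5,interpolation=2))
E
```

```text
[495.75326704  93.5007996  138.        ] 40.46629595681688 0.30224215964967593
[494.77388096  93.03600636 126.        ] [495.65700274  94.73829402 114.        ]
front edge 158.66463423010265 -0.17010646000777996
```

View pics/w1c.png

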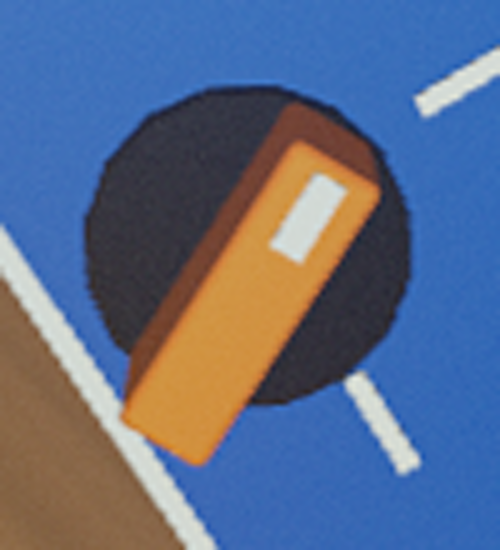

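>>> step_arm(motion=[{"linear": [0,0,0],"twist": [0,0,-0.99],"hand": 0.2},{"linear": [0,0,0],"twist": [0,0,-0.99],"hand": 0.2},{"linear": [0,0,0],"twist": [0,0,-0.99],"hand": 0.2},{"linear": [0,0,0],"twist": [0,0,-0.99],"hand": 0.2},{"linear": [0,0,0],"twist": [0,0,-0.99],"hand": 0.2}])

```text
t: 7.35
tcp_pos: [492.9, 93.5, 222.1]
tool_rot: [[0.282, 0.959, 0.0], [0.959, -0.282, -0.0], [-0.0, 0.0, -1.0]]
wrist_force: [0.2, 0.7, 0.2]
grip_width: 51.2
```

>>> step_arm(motion=[{"linear": [0,0,0],"twist": [0,0,-0.99],"hand": 0.2},{"linear": [0,0,0],"twist": [0,0,-0.99],"hand": 0.2},{"linear": [0,0,0],"twist": [0,0,-0.99],"hand": 0.2},{"linear": [0,0,0],"twist": [0,0,-0.99],"hand": 0.2},{"linear": [0,0,0],"twist": [0,0,-0.99],"hand": 0.2}])

```text
t: 7.85
tcp_pos: [492.9, 93.5, 222.1]
tool_rot: [[-0.145, 0.989, 0.0], [0.989, 0.145, -0.0], [-0.0, 0.0, -1.0]]
wrist_force: [0.8, -0.3, -0.0]
grip_width: 51.5
```

>>> step_arm(motion=[{"linear": [0,0,0],"twist": [0,0,-0.99],"hand": 0.2},{"linear": [0,0,0],"twist": [0,0,-0.99],"hand": 0.2},{"linear": [0,0,0],"twist": [0,0,-0.99],"hand": 0.2},{"linear": [0,0,0],"twist": [0,0,-0.99],"hand": 0.2},{"linear": [0,0,0],"twist": [0,0,-0.99],"hand": 0.2}])

```text
t: 8.35
tcp_pos: [492.9, 93.5, 222.1]
tool_rot: [[-0.546, 0.838, 0.0], [0.838, 0.546, -0.0], [-0.0, 0.0, -1.0]]
wrist_force: [0.0, 0.4, -0.9]
grip_width: 50.9
```

>>> step_arm(motion=[{"linear": [0,0,0],"twist": [0,0,-0.99],"hand": 0.2},{"linear": [0,0,0],"twist": [0,0,-0.99],"hand": 0.2},{"linear": [0,0,0],"twist": [0,0,-0.99],"hand": 0.2},{"linear": [0,0,0],"twist": [0,0,-0.99],"hand": 0.2},{"linear": [0,0,0],"twist": [0,0,-0.99],"hand": 0.2}])

```text
t: 8.85
tcp_pos: [492.9, 93.5, 222.1]
tool_rot: [[-0.847, 0.532, 0.0], [0.532, 0.847, -0.0], [-0.0, 0.0, -1.0]]
wrist_force: [0.0, 0.6, 0.1]
grip_width: 51.0
```

>>> step_arm(motion=[{"linear": [0,0,0],"twist": [0,0,-0.99],"hand": 0.2},{"linear": [0,0,0],"twist": [0,0,-0.99],"hand": 0.2},{"linear": [0,0,0],"twist": [0,0,-0.99],"hand": 0.2},{"linear": [0,0,0],"twist": [0,0,-0.99],"hand": 0.2},{"linear": [0,0,0],"twist": [0,0,-0.99],"hand": 0.2}])

```text
t: 9.35
tcp_pos: [492.9, 93.5, 222.1]
tool_rot: [[-0.992, 0.129, 0.0], [0.129, 0.992, -0.0], [-0.0, -0.0, -1.0]]
wrist_force: [0.5, 0.2, 0.2]
grip_width: 51.1
```

>>> step_arm(motion=[{"linear": [0,0,0],"twist": [0,0,-0.99],"hand": 0},{"linear": [0,0,0],"twist": [0,0,-0.99],"hand": 0},{"linear": [0,0,0],"twist": [0,0,-0.99],"hand": 0},{"linear": [0,0,0],"twist": [0,0,-0.99],"hand": 0},{"linear": [0,0,0],"twist": [0,0,-0.99],"hand": 0}])

```text
t: 9.85
tcp_pos: [492.9, 93.5, 222.1]
tool_rot: [[-0.954, -0.298, 0.0], [-0.298, 0.954, -0.0], [-0.0, -0.0, -1.0]]
wrist_force: [0.4, -0.4, 0.1]
grip_width: 42.8
```

```bash
python3 - <<'E'
from h import *
s=telemetry.state();print(s['t'],np.round(s['tcp_pos'],1),np.round(s['joint_positions'],2),np.array(s['tool_rot']).round(3).tolist(),s['grip_width'])
im=snap('wrist','w2.png');print(viewer.landmark_of('stud_grip','wrist')[:2])
c=cam('wrist');print(onz('wrist',viewer.landmark_of('stud_grip','wrist')[0]['centre'],126,c))
print(proj('wrist',[495,93.5,126],c))
E
```

```text
9.85 [492.9  93.5 222.1] [ 0.57  0.15 -0.91  1.76  0.13  1.29  1.5 ] [[-0.954, -0.298, 0.0], [-0.298, 0.954, -0.0], [-0.0, -0.0, -1.0]] 42.823955841851266
[{'centre': [322.7, 251.5], 'p': 0.62}]
[494.91952951  96.00657096 126.        ]
[318.67394675 250.4414218 ]
```

View pics/w2.png

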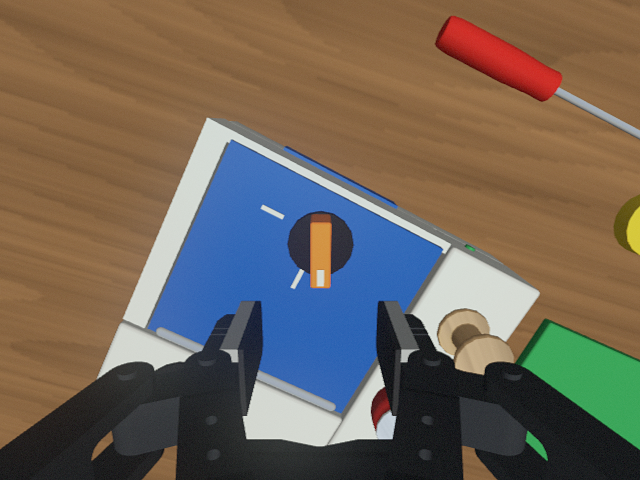

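Bar sits vertical at (320,250) between the jaws, so the alignment is good. Now down and grip.

>>> step_arm(motion=[{"linear": [-0.05,0,0.5],"twist": [0,0,0],"hand": -0.3},{"linear": [0,0,0.8],"twist": [0,0,0],"hand": -0.3},{"linear": [0,0,0.6],"twist": [0,0,0],"hand": -0.3},{"linear": [0,0,0.4],"twist": [0,0,0],"hand": -0.3},{"linear": [0,0,0.2],"twist": [0,0,0],"hand": -0.3}])

```text
t: 10.5
tcp_pos: [494.3, 94.0, 120.9]
tool_rot: [[-0.956, -0.295, -0.001], [-0.295, 0.956, -0.0], [0.001, 0.0, -1.0]]
wrist_force: [1.1, 0.6, 0.6]
grip_width: 29.8
```

>>> step_arm(motion=[{"linear": [0,0,0.1],"twist": [0,0,0],"hand": -0.3},{"linear": [0,0,0],"twist": [0,0,0],"hand": -1},{"linear": [0,0,0],"twist": [0,0,0],"hand": -1},{"linear": [0,0,0],"twist": [0,0,0],"hand": -1},{"linear": [0,0,0],"twist": [0,0,0],"hand": -1}], force=20)

```text
t: 11.0
tcp_pos: [495.1, 94.6, 118.7]
tool_rot: [[-0.955, -0.296, 0.001], [-0.296, 0.955, 0.0], [-0.001, 0.0, -1.0]]
wrist_force: [-1.0, 1.4, 1.2]
grip_width: 11.8
```

>>> step_arm(motion=[{"linear": [0,0,0.03],"twist": [0,0,0],"hand": -1},{"linear": [0,0,0.02],"twist": [0,0,0],"hand": -1},{"linear": [0,0,0],"twist": [0,0,0],"hand": -1}])

```text
t: 11.3
tcp_pos: [495.1, 94.6, 116.7]
tool_rot: [[-0.955, -0.296, 0.001], [-0.296, 0.955, 0.0], [-0.001, -0.0, -1.0]]
wrist_force: [-3.4, 2.0, 6.7]
grip_width: 11.4
```

>>> step_arm(motion=[{"linear": [0,0,0.02],"twist": [0,0,0],"hand": -1},{"linear": [0,0,0],"twist": [0,0,0],"hand": -1}])

```text
t: 11.5
tcp_pos: [495.2, 94.6, 116.6]
tool_rot: [[-0.955, -0.296, 0.001], [-0.296, 0.955, -0.0], [-0.001, -0.001, -1.0]]
wrist_force: [-6.0, 1.8, 14.7]
grip_width: 11.8
```

>>> step_arm(motion=[{"linear": [0,0,-0.01],"twist": [0,0,0.4],"hand": -1},{"linear": [0,0,0],"twist": [0,0,0.4],"hand": -1},{"linear": [0,0,0],"twist": [0,0,0.4],"hand": -1},{"linear": [0,0,0],"twist": [0,0,0.4],"hand": -1},{"linear": [0,0,0],"twist": [0,0,0],"hand": -1}])

```text
t: 12.0
tcp_pos: [495.2, 94.5, 116.6]
tool_rot: [[-0.987, -0.159, 0.001], [-0.159, 0.987, -0.0], [-0.001, -0.0, -1.0]]
wrist_force: [-4.0, 2.0, 11.7]
grip_width: 11.4
```

```bash
python3 - <<'E'
from h import *
s=telemetry.state();print(s['t'],np.round(s['wrist_force'],1),np.round(s['torque'],2),np.round(s['tcp_pos'],1))
E
```

```text
12.0 [-4.   2.  11.7] [ 0.49  1.02 -0.01] [495.2  94.5 116.6]
```

>>> step_arm(motion=[{"linear": [0,0,0],"twist": [0,0,0.3],"hand": -1},{"linear": [0,0,0],"twist": [0,0,0.3],"hand": -1},{"linear": [0,0,0],"twist": [0,0,0],"hand": -1}])

```text
t: 12.3
tcp_pos: [495.2, 94.4, 116.6]
tool_rot: [[-0.994, -0.108, 0.001], [-0.108, 0.994, -0.0], [-0.001, -0.0, -1.0]]
wrist_force: [-3.7, 2.5, 11.1]
grip_width: 11.3
```

>>> step_arm(motion=[{"linear": [0,0,0],"twist": [0,0,0.3],"hand": -1},{"linear": [0,0,0],"twist": [0,0,0.3],"hand": -1},{"linear": [0,0,0],"twist": [0,0,0],"hand": -1}])

```text
t: 12.6
tcp_pos: [495.2, 94.3, 116.5]
tool_rot: [[-0.998, -0.056, 0.001], [-0.056, 0.998, -0.0], [-0.001, -0.0, -1.0]]
wrist_force: [-3.5, 0.6, 8.7]
grip_width: 11.4
```

>>> step_arm(motion=[{"linear": [0,0,0],"twist": [0,0,0.3],"hand": -1},{"linear": [0,0,0],"twist": [0,0,0.3],"hand": -1},{"linear": [0,0,0],"twist": [0,0,0],"hand": -1}])

```text
t: 12.9
tcp_pos: [495.1, 94.3, 116.3]
tool_rot: [[-1.0, -0.003, 0.001], [-0.003, 1.0, -0.0], [-0.001, -0.0, -1.0]]
wrist_force: [-2.6, 2.3, 7.3]
grip_width: 11.3
```

>>> step_arm(motion=[{"linear": [0,0,0.01],"twist": [0,0,0.3],"hand": -1},{"linear": [0,0,0],"twist": [0,0,0.3],"hand": -1},{"linear": [0,0,0],"twist": [0,0,0],"hand": -1}])

```text
t: 13.2
tcp_pos: [495.0, 94.2, 115.5]
tool_rot: [[-0.999, 0.049, 0.001], [0.049, 0.999, 0.0], [-0.001, 0.0, -1.0]]
wrist_force: [-0.2, 2.4, 3.1]
grip_width: 11.3
```

>>> step_arm(motion=[{"linear": [0,0,0],"twist": [0,0,0.3],"hand": -1},{"linear": [0,0,0],"twist": [0,0,0.3],"hand": -1},{"linear": [0,0,0],"twist": [0,0,0],"hand": -1}])

```text
t: 13.5
tcp_pos: [495.0, 94.1, 115.4]
tool_rot: [[-0.995, 0.102, 0.001], [0.102, 0.995, 0.0], [-0.001, 0.0, -1.0]]
wrist_force: [0.7, 3.4, 3.5]
grip_width: 11.6
```

>>> step_arm(motion=[{"linear": [0,0,0.025],"twist": [0,0,0],"hand": -1},{"linear": [0,0,0],"twist": [0,0,0],"hand": -1}])

```text
t: 13.7
tcp_pos: [495.0, 94.1, 114.3]
tool_rot: [[-0.995, 0.1, 0.0], [0.1, 0.995, 0.0], [-0.0, 0.0, -1.0]]
wrist_force: [0.9, 3.9, 3.2]
grip_width: 11.5
```

```bash
python3 - <<'E'
from h import *
s=telemetry.state();print(s['t'],np.round(s['wrist_force'],1),np.round(s['torque'],2),np.round(s['tcp_pos'],1))
E
```

```text
13.7 [0.9 3.9 3.2] [ 0.6  -0.14 -0.02] [495.   94.1 114.3]
```

>>> step_arm(motion=[{"linear": [0,0,0.04],"twist": [0,0,0],"hand": -1},{"linear": [0,0,0.04],"twist": [0,0,0],"hand": -1},{"linear": [0,0,0],"twist": [0,0,0],"hand": -1}])

```text
t: 14.0
tcp_pos: [495.0, 94.2, 111.1]
tool_rot: [[-0.995, 0.101, 0.0], [0.101, 0.995, 0.0], [-0.0, 0.0, -1.0]]
wrist_force: [0.3, 2.8, 5.2]
grip_width: 11.6
```

>>> step_arm(motion=[{"linear": [0,0,0.05],"twist": [0,0,0],"hand": -1},{"linear": [0,0,0.05],"twist": [0,0,0],"hand": -1},{"linear": [0,0,0],"twist": [0,0,0],"hand": -1}])

```text
t: 14.3
tcp_pos: [495.0, 94.1, 107.2]
tool_rot: [[-0.995, 0.101, 0.001], [0.101, 0.995, -0.0], [-0.001, 0.0, -1.0]]
wrist_force: [-0.6, 1.9, 7.5]
grip_width: 11.4
```

>>> step_arm(motion=[{"linear": [0,0,0.03],"twist": [0,0,0],"hand": -1},{"linear": [0,0,0.02],"twist": [0,0,0],"hand": -1},{"linear": [0,0,0],"twist": [0,0,0],"hand": -1}])

```text
t: 14.6
tcp_pos: [495.0, 94.1, 105.3]
tool_rot: [[-0.995, 0.101, 0.001], [0.101, 0.995, -0.0], [-0.001, -0.0, -1.0]]
wrist_force: [-0.3, 2.4, 8.1]
grip_width: 11.2
```

>>> step_arm(motion=[{"linear": [0,0,0.02],"twist": [0,0,0],"hand": -1},{"linear": [0,0,0.015],"twist": [0,0,0],"hand": -1},{"linear": [0,0,0],"twist": [0,0,0],"hand": -1}])

```text
t: 14.9
tcp_pos: [495.0, 94.2, 104.0]
tool_rot: [[-0.995, 0.101, 0.001], [0.101, 0.995, -0.0], [-0.001, -0.0, -1.0]]
wrist_force: [-0.8, 2.1, 8.2]
grip_width: 11.3
```

>>> step_arm(motion=[{"linear": [0,0,0.015],"twist": [0,0,0],"hand": -1},{"linear": [0,0,0],"twist": [0,0,0],"hand": -1}])

```text
t: 15.1
tcp_pos: [495.1, 94.2, 103.5]
tool_rot: [[-0.995, 0.101, 0.001], [0.101, 0.995, -0.0], [-0.001, -0.0, -1.0]]
wrist_force: [-0.7, 2.6, 8.6]
grip_width: 11.4
```

>>> step_arm(motion=[{"linear": [0,0,0.02],"twist": [0,0,0],"hand": -1},{"linear": [0,0,0],"twist": [0,0,0],"hand": -1}])

```text
t: 15.3
tcp_pos: [495.1, 94.2, 103.2]
tool_rot: [[-0.995, 0.101, 0.001], [0.101, 0.995, -0.0], [-0.001, -0.0, -1.0]]
wrist_force: [-3.9, 1.4, 14.7]
grip_width: 11.4
```

>>> step_arm(motion=[{"linear": [0,0,0.015],"twist": [0,0,0],"hand": -1},{"linear": [0,0,0],"twist": [0,0,0],"hand": -1}])

```text
t: 15.5
tcp_pos: [495.2, 94.3, 103.1]
tool_rot: [[-0.995, 0.101, 0.001], [0.101, 0.995, -0.001], [-0.001, -0.001, -1.0]]
wrist_force: [-6.5, 1.3, 21.7]
grip_width: 11.3
```

>>> step_arm(motion=[{"linear": [0,0,-0.03],"twist": [0,0,0],"hand": -1},{"linear": [0,0,0],"twist": [0,0,0.3],"hand": -1},{"linear": [0,0,0],"twist": [0,0,0.3],"hand": -1},{"linear": [0,0,0],"twist": [0,0,0.4],"hand": -1},{"linear": [0,0,0],"twist": [0,0,0],"hand": -1}])

```text
t: 16.0
tcp_pos: [495.1, 94.2, 103.3]
tool_rot: [[-0.982, 0.188, 0.001], [0.188, 0.982, -0.0], [-0.001, -0.0, -1.0]]
wrist_force: [-0.8, 2.3, 8.2]
grip_width: 11.9
```

```bash
python3 - <<'E'
from h import *
s=telemetry.state();print(s['t'],np.round(s['wrist_force'],1),np.round(s['torque'],2),np.round(s['tcp_pos'],1),np.round(s['joint_positions'],2))
E
```

```text
16.0 [-0.8  2.3  8.2] [0.52 0.17 0.01] [495.1  94.2 103.3] [ 0.44  0.28 -0.8   1.89  0.23  1.06  0.93]
```

>>> step_arm(motion=[{"linear": [0,0,0],"twist": [0,0,0.8],"hand": -1},{"linear": [0,0,0],"twist": [0,0,0.8],"hand": -1},{"linear": [0,0,0],"twist": [0,0,0.8],"hand": -1},{"linear": [0,0,0],"twist": [0,0,0.8],"hand": -1},{"linear": [0,0,0],"twist": [0,0,0.8],"hand": -1}])

```text
t: 16.5
tcp_pos: [494.9, 93.9, 103.2]
tool_rot: [[-0.858, 0.514, 0.0], [0.514, 0.858, -0.001], [-0.001, -0.0, -1.0]]
wrist_force: [-1.1, 0.2, 8.4]
grip_width: 11.2
```

>>> step_arm(motion=[{"linear": [0,0,0],"twist": [0,0,0.8],"hand": -1},{"linear": [0,0,0],"twist": [0,0,0.8],"hand": -1},{"linear": [0,0,0],"twist": [0,0,0.8],"hand": -1},{"linear": [0,0,0],"twist": [0,0,0.8],"hand": -1},{"linear": [0,0,0],"twist": [0,0,0.8],"hand": -1}])

```text
t: 17.0
tcp_pos: [494.7, 93.6, 103.2]
tool_rot: [[-0.63, 0.777, -0.0], [0.777, 0.63, -0.001], [-0.001, -0.001, -1.0]]
wrist_force: [-3.6, 1.0, 10.1]
grip_width: 11.6
```

>>> step_arm(motion=[{"linear": [0,0,0],"twist": [0,0,0.8],"hand": -1},{"linear": [0,0,0],"twist": [0,0,0.8],"hand": -1},{"linear": [0,0,0],"twist": [0,0,0.8],"hand": -1},{"linear": [0,0,0],"twist": [0,0,0.8],"hand": -1},{"linear": [0,0,0],"twist": [0,0,0.8],"hand": -1}])

```text
t: 17.5
tcp_pos: [494.4, 93.5, 103.2]
tool_rot: [[-0.326, 0.945, -0.001], [0.945, 0.326, -0.001], [-0.001, -0.001, -1.0]]
wrist_force: [-5.0, -1.3, 11.4]
grip_width: 11.4
```

```bash
cat > st.py <<'E'
from h import *
s=telemetry.state();r=np.array(s['tool_rot']);print(s['t'],np.round(s['wrist_force'],1),np.round(s['torque'],2),np.round(s['tcp_pos'],1),'q7',round(s['joint_positions'][6],2),'yaw',round(np.arctan2(-r[1,0],-r[0,0]),3),'tz/effort7',round(s['joint_efforts'][6],3))
E
python3 st.py
```

```text
17.5 [-5.  -1.3 11.4] [0.05 1.05 0.06] [494.4  93.5 103.2] q7 -0.08 yaw -1.238 tz/effort7 1.362
```

>>> step_arm(motion=[{"linear": [0,0,0],"twist": [0,0,0.5],"hand": -1},{"linear": [0,0,0],"twist": [0,0,0.5],"hand": -1},{"linear": [0,0,0],"twist": [0,0,0.5],"hand": -1},{"linear": [0,0,0],"twist": [0,0,0.5],"hand": -1},{"linear": [0,0,0],"twist": [0,0,0.4],"hand": -1}])

```text
t: 18.0
tcp_pos: [494.2, 93.5, 103.2]
tool_rot: [[-0.124, 0.992, -0.001], [0.992, 0.124, -0.001], [-0.001, -0.001, -1.0]]
wrist_force: [-5.3, -0.5, 12.0]
grip_width: 11.2
```

>>> step_arm(motion=[{"linear": [0,0,0],"twist": [0,0,0.25],"hand": -1},{"linear": [0,0,0],"twist": [0,0,0.25],"hand": -1},{"linear": [0,0,0],"twist": [0,0,0.25],"hand": -1},{"linear": [0,0,0],"twist": [0,0,0],"hand": -1}])

```text
t: 18.4
tcp_pos: [494.2, 93.5, 103.2]
tool_rot: [[-0.06, 0.998, -0.001], [0.998, 0.06, -0.001], [-0.001, -0.001, -1.0]]
wrist_force: [-5.4, 0.3, 12.1]
grip_width: 11.6
```

```bash
python3 st.py
```

```text
18.4 [-5.4  0.3 12.1] [-0.02  1.27  0.  ] [494.2  93.5 103.2] q7 -0.34 yaw -1.511 tz/effort7 -0.343
```

>>> step_arm(motion=[{"linear": [0,0,0],"twist": [0,0,0.25],"hand": -1},{"linear": [0,0,0],"twist": [0,0,0.25],"hand": -1},{"linear": [0,0,0],"twist": [0,0,0],"hand": -1}])

```text
t: 18.7
tcp_pos: [494.1, 93.4, 103.2]
tool_rot: [[-0.016, 1.0, -0.002], [1.0, 0.016, -0.001], [-0.001, -0.002, -1.0]]
wrist_force: [-5.5, 0.3, 12.0]
grip_width: 11.3
```

```bash
python3 st.py
```

```text
18.7 [-5.5  0.3 12. ] [-0.03  1.3  -0.04] [494.1  93.4 103.2] q7 -0.39 yaw -1.555 tz/effort7 -0.34
```

>>> step_arm(motion=[{"linear": [0,0,0],"twist": [0,0,0.2],"hand": -1},{"linear": [0,0,0],"twist": [0,0,0.2],"hand": -1},{"linear": [0,0,0],"twist": [0,0,0],"hand": -1}])

```text
t: 19.0
tcp_pos: [494.1, 93.5, 103.2]
tool_rot: [[0.019, 1.0, -0.002], [1.0, -0.019, -0.001], [-0.001, -0.001, -1.0]]
wrist_force: [-6.1, 0.5, 13.2]
grip_width: 11.6
```

```bash
python3 st.py
```

```text
19.0 [-6.1  0.5 13.2] [ 0.01  1.36 -0.01] [494.1  93.5 103.2] q7 -0.42 yaw -1.59 tz/effort7 -0.281
```

>>> step_arm(motion=[{"linear": [0,0,-0.01],"twist": [0,0,0.2],"hand": -1},{"linear": [0,0,0],"twist": [0,0,0.2],"hand": -1},{"linear": [0,0,0],"twist": [0,0,0],"hand": -1}])

```text
t: 19.3
tcp_pos: [494.0, 93.5, 103.2]
tool_rot: [[0.054, 0.999, -0.002], [0.999, -0.054, -0.001], [-0.001, -0.002, -1.0]]
wrist_force: [-4.0, 0.1, 8.6]
grip_width: 11.6
```

```bash
python3 st.py
```

```text
19.3 [-4.   0.1  8.6] [0.12 0.96 0.  ] [494.   93.5 103.2] q7 -0.45 yaw -1.624 tz/effort7 -0.269
```

>>> step_arm(motion=[{"linear": [0,0,0],"twist": [0,0,0.2],"hand": -1},{"linear": [0,0,0],"twist": [0,0,0.2],"hand": -1},{"linear": [0,0,0],"twist": [0,0,0],"hand": -1}])

```text
t: 19.6
tcp_pos: [494.0, 93.5, 103.2]
tool_rot: [[0.088, 0.996, -0.002], [0.996, -0.088, -0.001], [-0.001, -0.002, -1.0]]
wrist_force: [-5.0, 0.2, 9.8]
grip_width: 11.6
```

```bash
python3 st.py
```

```text
19.6 [-5.   0.2  9.8] [ 0.1   1.04 -0.  ] [494.   93.5 103.2] q7 -0.49 yaw -1.659 tz/effort7 -0.265
```

>>> step_arm(motion=[{"linear": [0,0,0],"twist": [0,0,0.2],"hand": -1},{"linear": [0,0,0],"twist": [0,0,0],"hand": -1}])

```text
t: 19.8
tcp_pos: [494.0, 93.5, 103.2]
tool_rot: [[0.106, 0.994, -0.002], [0.994, -0.106, -0.001], [-0.001, -0.002, -1.0]]
wrist_force: [-4.3, 1.0, 8.7]
grip_width: 11.6
```

```bash
python3 st.py
```

```text
19.8 [-4.3  1.   8.7] [ 0.11  1.11 -0.  ] [494.   93.5 103.2] q7 -0.5 yaw -1.677 tz/effort7 -0.246
```

>>> step_arm(motion=[{"linear": [0,0,0],"twist": [0,0,0.2],"hand": -1},{"linear": [0,0,0],"twist": [0,0,0.2],"hand": -1},{"linear": [0,0,0],"twist": [0,0,0],"hand": -1}])

```text
t: 20.1
tcp_pos: [494.0, 93.5, 103.2]
tool_rot: [[0.14, 0.99, -0.002], [0.99, -0.14, -0.001], [-0.002, -0.002, -1.0]]
wrist_force: [-5.0, 0.1, 8.9]
grip_width: 11.5
```

```bash
python3 st.py; python3 - <<'E'
from h import *
im=snap('wrist');cv2.imwrite('pics/w3.png',im[:,:,::-1])
E
```

```text
20.1 [-5.   0.1  8.9] [0.04 1.1  0.25] [494.   93.5 103.2] q7 -0.54 yaw -1.711 tz/effort7 -0.554
```

View pics/w3.png

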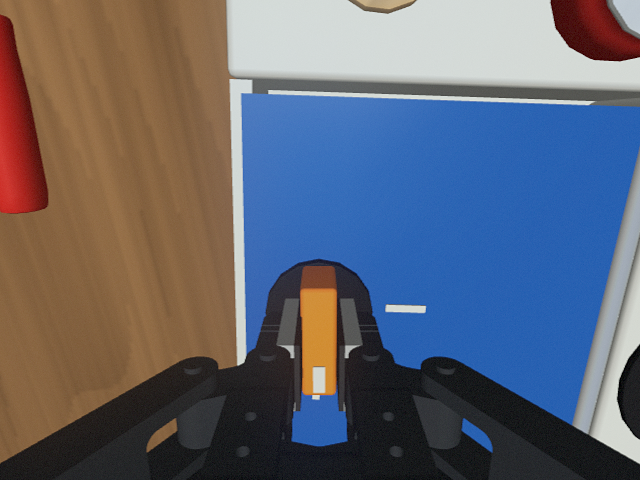

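The bar is held square in the jaws, and 0.25 Nm of torque has just built up, so the stud is at the stop. I'll let it rise into the notch and release.

>>> step_arm(motion=[{"linear": [0,0,0],"twist": [0,0,-0.08],"hand": -1},{"linear": [0,0,-0.04],"twist": [0,0,0],"hand": -1},{"linear": [0,0,-0.04],"twist": [0,0,0],"hand": -1},{"linear": [0,0,-0.03],"twist": [0,0,0],"hand": -1},{"linear": [0,0,0],"twist": [0,0,0],"hand": -1}])

```text
t: 20.65
tcp_pos: [494.0, 93.6, 107.4]
tool_rot: [[0.133, 0.991, -0.002], [0.991, -0.133, -0.001], [-0.001, -0.002, -1.0]]
wrist_force: [-5.9, -1.5, 4.2]
grip_width: 11.1
```

```bash
python3 st.py
```

```text
20.65 [-5.9 -1.5  4.2] [-0.29  1.32  0.15] [494.   93.6 107.4] q7 -0.53 yaw -1.704 tz/effort7 -0.117
```

>>> step_arm(motion=[{"linear": [0,0,-0.03],"twist": [0,0,0],"hand": -1},{"linear": [0,0,0],"twist": [0,0,0],"hand": -1}])

```text
t: 20.85
tcp_pos: [494.0, 93.6, 108.7]
tool_rot: [[0.133, 0.991, -0.002], [0.991, -0.133, -0.001], [-0.001, -0.002, -1.0]]
wrist_force: [-6.5, -1.6, 5.4]
grip_width: 11.7
```

>>> step_arm(motion=[{"linear": [0,0,0],"twist": [0,0,0],"hand": -0.4},{"linear": [0,0,0],"twist": [0,0,0],"hand": -0.4},{"linear": [0,0,0],"twist": [0,0,0],"hand": -0.4},{"linear": [0,0,0],"twist": [0,0,0],"hand": -0.4}])

```text
t: 21.25
tcp_pos: [495.0, 94.1, 108.9]
tool_rot: [[0.133, 0.991, 0.0], [0.991, -0.133, 0.0], [0.0, 0.0, -1.0]]
wrist_force: [-0.0, -1.0, 0.4]
grip_width: 25.7
```

>>> step_arm(motion=[{"linear": [0,0,-0.2],"twist": [0,0,0],"hand": -0.4},{"linear": [0,0,-0.5],"twist": [0,0,0],"hand": -0.4},{"linear": [0,0,-0.9],"twist": [0,0,0],"hand": -0.4},{"linear": [0,0,-0.9],"twist": [0,0,0],"hand": -0.4},{"linear": [0,0,0],"twist": [0,0,0],"hand": -0.4}])

```text
t: 21.75
tcp_pos: [497.2, 95.0, 214.3]
tool_rot: [[0.132, 0.991, 0.008], [0.991, -0.132, 0.001], [0.002, 0.008, -1.0]]
wrist_force: [0.4, -0.7, -0.2]
grip_width: 25.9
```

```bash
python3 st.py; python3 - <<'E'
from h import *
im=snap('wrist','w4.png');print(viewer.landmark_of('stud_grip','wrist')[:2])
c=cam('wrist')
for st in (0,10,13):print(st,proj('wrist',[495,94,126-st],c), 'topface ends',[proj('wrist',[495+20*np.cos(a),94+20*np.sin(a),138-st],c).round(1) for a in(-1.70,-1.70+np.pi)])
E
```

```text
21.75 [ 0.4 -0.7 -0.2] [ 0.04 -0.03  0.01] [497.2  95.  214.3] q7 -0.47 yaw -1.704 tz/effort7 0.277
[{'centre': [312.9, 248.7], 'p': 0.6}]
0 [317.08973755 254.63591503] topface ends [array([317.2, 295.4]), array([316.8, 225.4])]
10 [317.1310469  249.58393753] topface ends [array([317.3, 288.6]), array([316.9, 221.2])]
13 [317.14281965 248.14417526] topface ends [array([317.3, 286.7]), array([316.9, 220. ])]
```

View pics/w4.png

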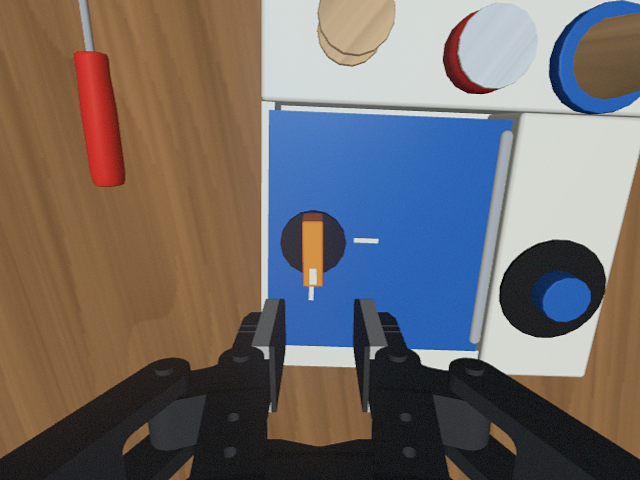

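The stud's dot now lines up with the lock mark, but the picture can't separate 10 mm from 13 mm of stem. I'll touch the bar's top lightly with closed fingers: 128 mm means locked, 125 mm not.

>>> step_arm(motion=[{"linear": [0,0,0.5],"twist": [0,0,0],"hand": -1},{"linear": [0,0,0.8],"twist": [0,0,0],"hand": -1},{"linear": [0,0,0.4],"twist": [0,0,0],"hand": -1},{"linear": [0,0,0.2],"twist": [0,0,0],"hand": -1},{"linear": [0,0,0],"twist": [0,0,0],"hand": -1}])

```text
t: 22.35
tcp_pos: [493.9, 94.0, 131.6]
tool_rot: [[0.133, 0.991, -0.003], [0.991, -0.133, -0.0], [-0.001, -0.003, -1.0]]
wrist_force: [-0.1, -0.1, 0.6]
grip_width: 0.0
```

>>> step_arm(motion=[{"linear": [0,0,0.1],"twist": [0,0,0],"hand": -1},{"linear": [0,0,0],"twist": [0,0,0],"hand": -1}])

```text
t: 22.55
tcp_pos: [495.0, 94.1, 129.2]
tool_rot: [[0.133, 0.991, 0.001], [0.991, -0.133, -0.0], [0.0, 0.001, -1.0]]
wrist_force: [-0.2, 0.1, 0.5]
grip_width: 0.1
```

>>> step_arm(motion=[{"linear": [0,0,0.015],"twist": [0,0,0],"hand": -1},{"linear": [0,0,0],"twist": [0,0,0],"hand": -1}])

```text
t: 22.75
tcp_pos: [495.0, 94.1, 128.7]
tool_rot: [[0.133, 0.991, 0.001], [0.991, -0.133, -0.0], [0.0, 0.001, -1.0]]
wrist_force: [0.6, 0.6, -0.7]
grip_width: -0.1
```

>>> step_arm(motion=[{"linear": [0,0,0.015],"twist": [0,0,0],"hand": -1},{"linear": [0,0,0],"twist": [0,0,0],"hand": -1}])

```text
t: 22.95
tcp_pos: [495.1, 94.2, 128.2]
tool_rot: [[0.133, 0.991, 0.001], [0.991, -0.133, -0.0], [0.0, 0.001, -1.0]]
wrist_force: [-0.6, 0.1, 4.9]
grip_width: -0.1
```

Contact came at 128.2 mm, so the stem is at about 10 mm and locked. I'll retreat and hand in.

>>> step_arm(motion=[{"linear": [0,0,-0.2],"twist": [0,0,0],"hand": -1},{"linear": [0,0,-0.8],"twist": [0,0,0],"hand": -1},{"linear": [0,0,-1],"twist": [0,0,0],"hand": -1},{"linear": [0,0,0],"twist": [0,0,0],"hand": -1},{"linear": [0,0,0],"twist": [0,0,0],"hand": -1}])

```text
t: 23.45
tcp_pos: [495.3, 94.2, 208.8]
tool_rot: [[0.133, 0.991, 0.002], [0.991, -0.133, -0.0], [0.0, 0.002, -1.0]]
wrist_force: [0.3, 0.1, -0.6]
grip_width: -0.2
```

```bash
python3 st.py; python3 -c "
from rig import hand_in
print(hand_in())"
```

```text
23.45 [ 0.3  0.1 -0.6] [ 0.09 -0.05  0.03] [495.3  94.2 208.8] q7 -0.47 yaw -1.704 tz/effort7 0.048
the job is handed in; nothing more can be done
None
```

The gear cover is shut and its stud is locked. I handed the job in at 23.5 s with the arm clear of everything; no verdict came back.

- **Cover:** I pressed it shut with closed fingertips. Contact came at 91.1 mm with about 6 N measured, and later pictures showed it level on the rim.
- **Stud:** I gripped it at 20 N and turned it clockwise under about 10 N until it dropped into the slot, near -0.1 rad. I pushed it in until it bottomed, then turned it about 90° to the stop, where the torque reached 0.25 Nm. I let it rise and released it.
- **Forces:** The highest measured wrist push on the stud was 21.7 N, briefly at the bottom, and about 8 to 13 N while turning.
- **Last checks:** The last picture showed the stud's dot in line with the lock mark. It could not tell 10 mm of stem travel from 13 mm, so I touched the bar's top lightly. Contact came at 128.2 mm, which puts the stud about 10 mm in, in the locking notch.
- **Other things:** I never went near the other objects. Those visible in the last picture looked in place, but I did not measure their positions again.

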